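# Turn the bead carousel to the red cup

### The job

Gently push on the spokes of the bead carousel with a closed fingertip to turn it until the red cup is lined up with the brass arrow on the edge of its board, and leave it at rest there. Do not grip the carousel, spin it fast, or lift it off its spindle, and leave the glue bottle, pliers, spool and awl as they are.

Things in the scene. Friction and masses are not known exactly. Their poses are not given: they have to be found in the camera images.
- stand: Fixed round plywood board that carries the carousel, 380 mm across, 12 mm thick, flat on the bench; origin at the centre of its underside, on the carousel's vertical axis; its x axis points from there to the brass arrow on its edge. In the middle a steel foot, 68 mm across, rises to 38 mm above the bench and a brass spindle, 10 mm thick, to 85 mm.
- hub (a point): Centre of the top of the dark wooden hub (56 mm across), on the turning axis, 76 mm above the bench. Four dark wooden spokes at right angles to one another run out from it to the cups, one to each: 14 mm wide, 48 to 62 mm above the bench, 36 mm clear above the board. The bare spoke is reachable from 28 to 104 mm from the axis.
- red_cup (a point): Centre of the rim of the red cup (red beads, fixed in it), 72 mm above the bench, 130 mm from the axis, at the end of its spoke. All four cups are 52 mm across and stand 42 to 72 mm above the bench. Going anticlockwise seen from above, the next are white, grey and blue.
- arrow_mark (a point): The place where the centre of the red cup belongs, fixed to the board: on the line of the arrow, 130 mm from the axis, 70 mm above the bench. The brass arrow (a cone 24 mm across with a short tail, its tip 162 mm from the axis) points inward at it from the top of a black post 34 mm wide, 16 mm deep and 62 mm high, centred 181 mm from the axis; with the arrow 85 mm high.
- carousel (a joint): Turning angle of the carousel in rad: 0 (or any multiple of 2 pi) with the red cup at the arrow; it grows anticlockwise seen from above. It turns freely either way, for several turns, against a light drag (about 0.1 N m) and stays where it is left.
- carousel_lift (a joint): Height of the carousel above its seat in m: 0 when seated. It lifts off upward; only its own weight (0.4 to 0.7 kg) holds it down.
- glue_bottle: Loose blue glue bottle with a white nozzle, 36 mm across and 102 mm high, standing; origin at the centre of its underside.
- pliers: Loose pliers with red handles, 151 mm long, 60 mm wide, 12 mm high, lying flat; origin on the bench under the pivot, jaws to +x.
- spool: Loose wooden spool, 40 mm across and 50 mm high, standing; origin at the centre of its underside.
- awl: Loose awl with a wooden handle 75 mm long, 24 mm wide, 22 mm high and a thin steel point to +x, lying, 142 mm long in all; origin on the bench under the front part of the handle.
Not all that is in view belongs to the job. Of the things that look like the glue_bottle, the largest one is meant.

How it is judged:
By the outcome, as a careful person would: the job done as asked, in the order asked, and still so for the second after the job is handed in, with the robot touching nothing.
It also fails if it takes over 58 s, if anything falls off the work surface, if the arm or the gripper's body presses on something with over 40 N, if the wrist force passes 120 N, or if a joint passes its speed limit or range.

### The arm

A 6-joint arm with a two-finger parallel gripper is mounted at the origin on the work surface. World frame = base frame: x ahead of the robot, y to its left, z up, the work surface at z = 0. Lengths are in m, angles in rad, forces in N, time in s.
With the tool pointing down it reaches from about 0.4 to 0.825 m from the base axis. Payload 7 kg.
Tool frame: the origin (TCP) lies at the very end of the fingers, on their centre line; the grasp point (between the pads) lies 19 mm behind it; z points along the fingers, y is the line along which they close (so a half turn about z gives the same grasp; the last joint's range is limited). The gripper opens to 85 mm and grips with 20 to 120 N. Pads are 22 mm wide; open, the fingers measure 114 mm over their backs; the gripper's body (76 mm by 85 mm) begins 54 mm behind the grasp point. The pads swing forward as they close: fully open they stand 13 mm farther back than shut.
Start: joints at [-0.843, 0.359, 0.012, 0, -1.224, -0.288], TCP at [0.287, -0.611, 0.231] pointing down, gripper open.
Joint ranges: [-3.07, 3.07], [-1.43, 2.12], [-1.02, 1.25], [-3.03, 1.67], [-3.05, -0], [-3.03, 3.03]. Speed limits (rad/s): [2.39, 2.39, 3.01, 3.14, 3.14, 3.14].

### API

Orientations are given as a rotation vector (axis times angle).
In Python, from cell import r gives the robot as it stands. Calls block until the motion is done:
- r.movep(position, orientation): joint-space move of the TCP to a pose.
- r.line_to(position, vel=0.15, rotation=None, f_stop=None): straight line of the TCP; rotation=None keeps the orientation; vel is the mean speed in m/s. With f_stop (N) it stops when the force on the tool has changed by that much, and returns True; else False.
- r.move_j(angles): joint-space move.
- r.command_gripper(opening, newtons=None): finger opening in m; newtons is the grip in N (None keeps the last); returns when the fingers have stopped.
- r.pause(seconds).
- r.solve_ik(position, orientation): joint angles nearest the present ones, or None.
- r.camera(name): name is "scene" or "top" or "wrist"; returns a dict with "pixels" (400x640x3 uint8, blue, green, red), "range_z" (400x640 float32, m along the optical axis (not along the pixel's ray), 0 where there is no reading), "camera_matrix" (3x3 intrinsics, pixels), "k1" (the pictures are not rectified: a ray, as slopes to the right and down, at radius r is drawn at 1 + k1 r^2 times it, then the intrinsics apply), "R" (3x3) and "t" (3): a world point X has camera coordinates R X + t; the wrist camera has in their place "hand_eye" (4x4, takes a point from camera to tool coordinates, whose origin is the TCP and whose axes are the flange's). Camera axes: x right, y down, z forward; pixel columns grow to the right and rows downward; lengths in m; the calibration is good to about 2 mm. A picture is of the moment at which its call begins: read the wrist's pose just before it.
A pose or a line that the arm cannot do raises r.PlanningError and nothing moves.
- r.hand_in(): hands the job in; it is judged then, once.
Trained networks look in the newest picture that a camera, given by its name, has taken for a name from the list of things; names that differ only in an ending like _2 or _b are one class to them, and where a whole thing is asked for, a point or a joint stands for the part that bears it (a point fixed in the world has none). Each returns a list of dicts, best first, with "score" (0 to 1); they miss things now and then, are a little off and sometimes report something else, mostly with a low value. They report only what shows in the picture. A call takes as long as a camera call. They do not tell look-alikes from the thing itself.
- r.cut_out(query, camera): "region" (400x640 bool, what is visible of it).
- r.place_of(query, camera): "point" ([x, y, z] in m, in world coordinates, good to about 4 mm: a listed point, or the origin of a listed thing).
Readings, each from a call of its own:
- r.current_t(): time.
- r.current_q(): joint angles.
- r.current_qvel(): joint speeds.
- r.current_joint_torque(): joint torques, N m.
- r.current_tool_pos(): TCP position.
- r.current_eef_rot(): TCP orientation.
- r.current_wrist_force(): force on the tool from outside, world axes, zero at the start.
- r.current_ft_torque(): the same for the moment, N m.
- r.current_finger_gap(): finger opening in m.
- r.current_finger_force(): force on a finger pad.
Only numpy, scipy, OpenCV 4.12 (cv2) and the standard library are available. Lean on these libraries where they do the work, as an engineer would, in place of code of your own. Each camera call takes 0.05 s, during which the arm holds its last target. There are 200 camera calls.

## Working session

There is one attempt and no reset: what is moved stays moved. The work goes in short steps, each a Python script; the robot and the scene stay as the last script left them, time stands still between calls to the robot, and variables do not carry over. Pictures are saved under pics/ and viewed, at most 10 in all, crops included, and the job is handed in when it is done.

```bash
mkdir -p pics
python3 - <<'E'
from cell import r
import cv2
for c in("top","scene"):
    d=r.camera(c); cv2.imwrite(f"pics/{c}0.png",d["pixels"])
    for q in("stand","hub","red_cup","arrow_mark","glue_bottle","pliers","spool","awl"):
        print(c,q,[(p["point"].round(3).tolist() if hasattr(p["point"],"round") else p["point"],round(p["score"],2)) for p in r.place_of(q,c)[:3]])
print(r.current_t(),r.current_eef_rot())
E
```

```text
top stand [([0.5171, -0.1157, 0.0028], 0.7)]
top hub [([0.5175, -0.1151, 0.0749], 0.92), ([0.644, -0.1297, 0.0705], 0.69)]
top red_cup [([0.5421, -0.2415, 0.0736], 0.95)]
top arrow_mark [([0.6452, -0.1313, 0.0712], 0.72)]
top glue_bottle [([0.7476, 0.0128, -0.0043], 0.75), ([0.8228, -0.033, -0.0005], 0.55), ([0.7837, 0.0883, -0.0013], 0.55)]
top pliers [([0.6812, -0.3011, -0.0014], 0.95)]
top spool [([0.5852, 0.1377, 0.0047], 0.8)]
top awl [([0.4803, -0.3679, -0.0023], 0.76)]
scene stand []
scene hub [([0.6503, -0.1377, 0.0725], 0.56)]
scene red_cup [([0.541, -0.2404, 0.0709], 0.86)]
scene arrow_mark [([0.649, -0.1396, 0.0723], 0.63)]
scene glue_bottle [([0.748, 0.0113, -0.0008], 0.68), ([0.8222, -0.0388, 0.0], 0.56), ([0.7788, 0.0921, 0.0006], 0.54)]
scene pliers [([0.6841, -0.3012, -0.0017], 0.67)]
scene spool [([0.5853, 0.1346, 0.0012], 0.88)]
scene awl [([0.4798, -0.3698, -0.0001], 0.53)]
0.9 [-6.85350533e-01  3.06589587e+00 -1.04538901e-04]
```

View pics/top0.png

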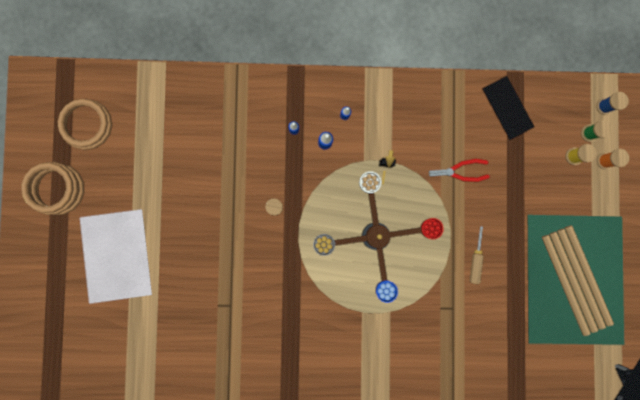

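View pics/scene0.png

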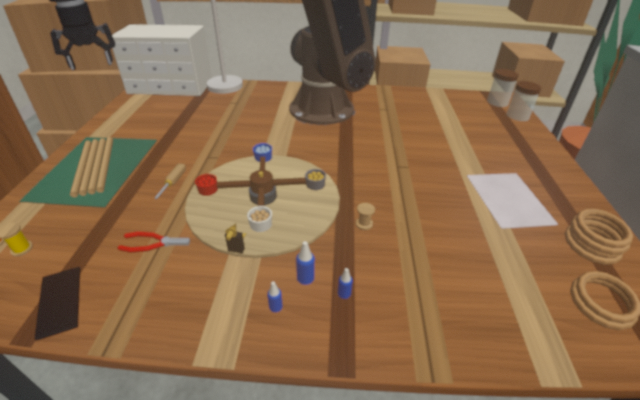

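The top view shows the hub at (376,236), the red cup at (432,228), the white cup at (370,182) and the arrow post at (388,160). The scene view agrees: arrow at (234,235), white cup (260,218) and red cup (206,184). There are three blue bottles in the top view, at (325,140), (345,112) and (293,127). The largest is (325,140), and I won't reach for any of them. Red has to turn about +70° anticlockwise. Next I take a closer look from above with the gripper closed.

```bash
cat > h.py <<'E'
from cell import r
import numpy as np, cv2
from scipy.spatial.transform import Rotation as Ro
def down(yaw):
    c,s=np.cos(yaw),np.sin(yaw)
    return Ro.from_matrix(np.array([[c,s,0],[s,-c,0],[0,0,-1]])).as_rotvec()
def look(name):
    p=np.array(r.current_tool_pos());R=Ro.from_rotvec(r.current_eef_rot()).as_matrix()
    d=r.camera("wrist");cv2.imwrite(f"pics/{name}.png",d["pixels"])
    H=np.array(d["hand_eye"]);d["Rwc"]=R@H[:3,:3];d["twc"]=R@H[:3,3]+p
    return d
def at_z(d,uv,z):
    K=np.array(d["camera_matrix"]);x=np.array([(uv[0]-K[0,2])/K[0,0],(uv[1]-K[1,2])/K[1,1]])
    s=x.copy()
    for _ in range(10): s=x/(1+d["k1"]*s@s)
    v=d["Rwc"]@np.r_[s,1]; return d["twc"]+v*(z-d["twc"][2])/v[2]
def nets(cam="wrist"):
    for q in("stand","hub","red_cup","arrow_mark"):
        print(q,[(np.round(p["point"],4).tolist(),round(p["score"],2)) for p in r.place_of(q,cam)[:2]])
E
python3 - <<'E'
from h import *
r.command_gripper(0.0,20)
for y in np.radians([-160,-100,20,80,170]):
    a=r.solve_ik([0.5,-0.15,0.4],down(y));print(np.degrees(y),None if a is None else np.round(a,2))
r.movep([0.5,-0.13,0.40],down(np.radians(180)))
d=look("w1");nets()
print(d["twc"],d["Rwc"].round(2).tolist(),d["k1"],r.current_t(),r.current_q(),r.current_finger_gap())
np.savez("w1.npz",**{k:v for k,v in d.items()})
E
```

```text
-160.0 [ 0.08  0.04 -0.02  0.   -1.51 -1.31]
-100.0 [ 0.08  0.04 -0.02  0.   -1.51 -0.26]
20.0 [ 0.08  0.04 -0.02  0.   -1.51  1.84]
80.0 [ 0.08  0.04 -0.02  0.   -1.51  2.88]
170.0 [ 0.08  0.04 -0.02  0.   -1.51 -1.83]
stand [([0.519, -0.1135, 0.0055], 0.67)]
hub [([0.5167, -0.1114, 0.077], 0.62)]
red_cup [([0.5438, -0.2444, 0.0701], 0.62)]
arrow_mark [([0.6457, -0.1291, 0.0721], 0.71)]
[ 0.42284572 -0.13095867  0.54284627] [[0.0, 0.95, 0.3], [1.0, -0.0, -0.0], [-0.0, 0.3, -0.95]] -0.05670138526113869 3.9083 [ 1.25076675e-01  2.85548336e-02 -2.99722538e-02  2.10498676e-05
 -1.51279712e+00 -1.69666597e+00] 0.00014195792533129275
```

View pics/w1.png

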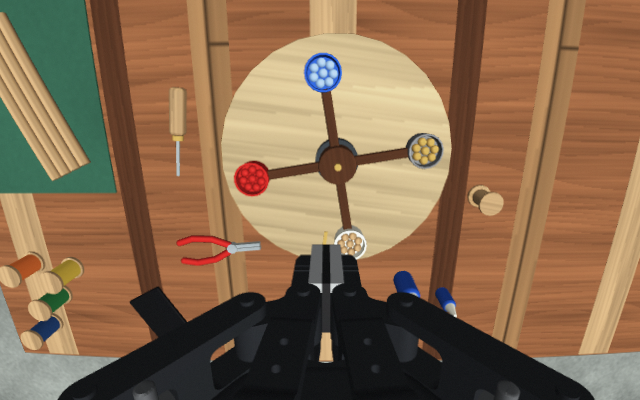

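The wrist view shows the hub at (338,158), red cup (252,178), white (350,243), blue (322,72) and the arrow tip just visible at (326,236) behind the fingers. This matches the network points: arrow at about -7.5° and red at about -78.5°. I'll push the red spoke to just short of the arrow, then measure.

```bash
cat >> h.py <<'E'
C=np.array([0.5175,-0.114]); RAD=0.08; Z=0.036
def pos(th,z=Z): return [C[0]+RAD*np.cos(th),C[1]+RAD*np.sin(th),z]
def push(t0,t1,step=11,vel=0.025,f=10):
    """fingertip down at polar angle t0 (deg), arc to t1, back off, up"""
    n=max(1,int(np.ceil(abs(t1-t0)/step)));A=np.radians(np.linspace(t0,t1,n+1))
    yaw=lambda a:down(a-np.pi/2)
    p=pos(A[0],0.16); 
    r.movep(p,yaw(A[0])); r.line_to(pos(A[0]),vel=0.12,f_stop=f)
    for a in A[1:]:
        if r.line_to(pos(a),vel=vel,rotation=yaw(a),f_stop=f): print("STOP",np.degrees(a),r.current_wrist_force());break
    print("F",np.round(r.current_wrist_force(),2))
    r.pause(0.2)
    b=A[-1]-np.sign(t1-t0)*np.radians(4)
    r.line_to(pos(b),vel=0.04,rotation=yaw(b)); r.line_to(pos(b,0.16),vel=0.12)
def view(name):
    r.movep([0.57,-0.02,0.40],down(-np.pi/2)); d=look(name); nets()
    np.savez(name+".npz",**d); print("t",r.current_t()); return d
E
python3 - <<'E'
from h import *
push(-109,-27)
print(r.current_t()); view("w2")
E
```

```text
F [ 0.21  0.01 -0.19]
13.5417
stand [([0.5199, -0.1143, 0.0009], 0.74)]
hub [([0.5191, -0.1111, 0.0782], 0.62)]
red_cup [([0.6479, -0.1472, 0.0748], 0.72)]
arrow_mark [([0.6478, -0.1275, 0.075], 0.95)]
t 14.8583
```

View pics/w2.png

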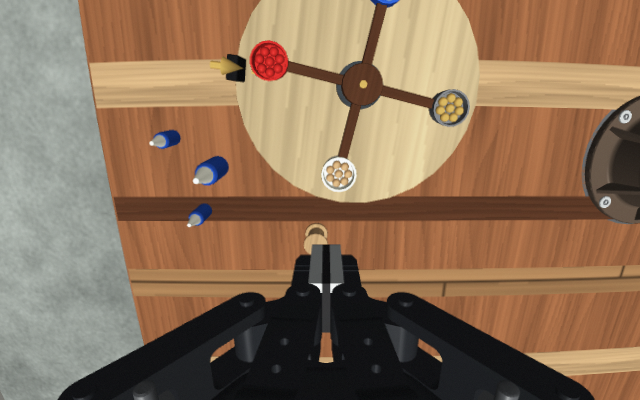

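Red is now at (269,60), just short of the arrow, which is at (228,67). The hub is at (361,85), white at (338,173) and grey at (449,107). I'll measure the angles from colour pixels plus calibration.

```bash
cat > m.py <<'E'
from h import *
def measure(d,name=None):
    im=d["pixels"];hsv=cv2.cvtColor(im,cv2.COLOR_BGR2HSV)
    def blob(lo,hi,near,rad):
        m=cv2.inRange(hsv,lo,hi);k=np.zeros_like(m);cv2.circle(k,tuple(int(v) for v in near),rad,255,-1)
        y,x=np.nonzero(m&k);return np.c_[x,y].astype(float)
    def proj(X):
        c=d["Rwc"].T@(np.array(X)-d["twc"]);s=c[:2]/c[2];s=s*(1+d["k1"]*s@s);K=d["camera_matrix"]
        return np.array([K[0,0]*s[0]+K[0,2],K[1,1]*s[1]+K[1,2]])
    A=np.radians(-7.5);u=np.array([np.cos(A),np.sin(A)])
    a=blob((18,90,60),(35,255,255),proj([*(C+.176*u),.073]),22)
    P=np.array([at_z(d,p,.075)[:2] for p in a])
    red=np.r_[blob((0,150,60),(8,255,255),proj([*(C+.13*u),.07]),60),blob((172,150,60),(180,255,255),proj([*(C+.13*u),.07]),60)]
    (cx,cy),rr=cv2.minEnclosingCircle(red.astype(np.float32)) 
    c=red.mean(0);rc=at_z(d,c,.069)[:2]
    sp=blob((18,90,60),(35,255,255),proj([*C,.08]),9)
    ax=at_z(d,sp.mean(0),.083)[:2]
    g=lambda p:np.degrees(np.arctan2(*(p-ax)[::-1]))
    vx,vy,x0,y0=cv2.fitLine(P.astype(np.float32),cv2.DIST_L2,0,.01,.01).ravel()
    print("axis",ax.round(4),"red",rc.round(4),np.hypot(*(rc-ax)).round(4),c,(cx,cy,rr),"ang",g(rc))
    print("arrow",len(P),a.mean(0),P.mean(0).round(4),"ang",g(P.mean(0)),"linedir",np.degrees(np.arctan(vy/vx)),"tip r",np.hypot(*(P-ax).T).min())
    print("red-arrow deg",g(rc)-g(P.mean(0)))
    return a
E
python3 - <<'E'
from m import *
d=dict(np.load("w2.npz"));a=measure(d)
im=d["pixels"][15:125,200:400];cv2.imwrite("pics/c2.png",cv2.resize(im,None,fx=4,fy=4,interpolation=cv2.INTER_CUBIC))
E
```

```text
axis [ 0.5183 -0.1145] red [ 0.6448 -0.1454] 0.1302 [268.64537265  60.36527437] (269.5, 59.92856979370117, 20.360376358032227) ang -13.739447202664996
arrow 430 [224.78604651  68.52790698] [ 0.7035 -0.1351] ang -6.36071778031536 linedir -0.5785593 tip r 0.14803555071207877
red-arrow deg -7.378729422349636
```

View pics/c2.png

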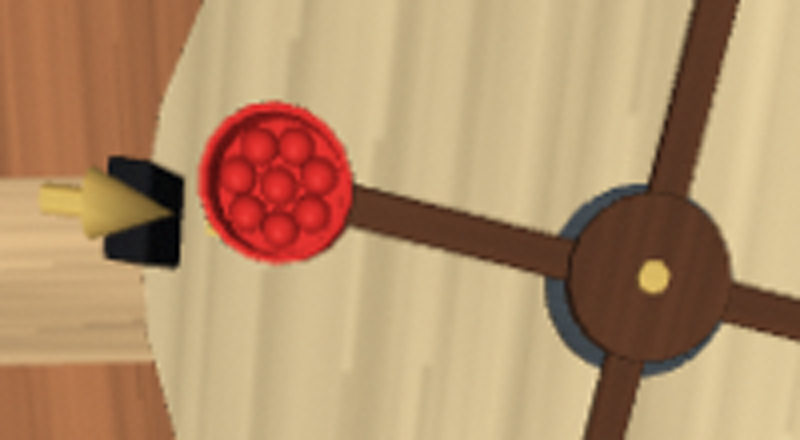

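The crop shows the arrow tip at (174,212), the cone base centre at (96,202), the red centre at (276,183) and the spindle at (653,277). The colour mask leaked onto the bench, so I'll compute with these arrow pixels.

Run:
```python
from h import *
d=dict(np.load("w2.npz"));ax=at_z(d,(200+653/4-.4,15+277/4-.4),.085)[:2]
for n,p,z in(("tip",(174,212),.073),("base",(96,202),.073),("tail",(42,198),.073),("red",(276,183),.072),):
    X=at_z(d,(200+p[0]/4-.4,15+p[1]/4-.4),z)[:2]-ax;print(n,X.round(4),np.hypot(*X).round(4),np.degrees(np.arctan2(X[1],X[0])).round(2))
print(ax)
```

```text
tip [ 0.1604 -0.022 ] 0.1619 -7.8
base [ 0.1867 -0.0255] 0.1884 -7.79
tail [ 0.2049 -0.0271] 0.2067 -7.53
red [ 0.1257 -0.0309] 0.1295 -13.82
[ 0.5186199  -0.11418653]
```

The arrow is at -7.8° and red at -13.8°, so red needs +6.0°. The contact offset is consistent, so I push to an end angle of -21°.

Run:
```python
from h import *
push(-35,-21.0,step=7,vel=0.02)
d=view("w3")
im=d["pixels"][15:125,200:400];cv2.imwrite("pics/c3.png",cv2.resize(im,None,fx=4,fy=4,interpolation=cv2.INTER_CUBIC))
from m import measure;measure(d)
```

```text
F [-1.17 -0.15 -0.14]
stand [([0.5201, -0.1133, 0.0058], 0.89)]
hub [([0.5158, -0.1109, 0.0778], 0.87)]
red_cup [([0.6515, -0.1322, 0.0727], 0.96)]
arrow_mark [([0.6467, -0.1293, 0.0704], 0.58)]
t 21.3833
axis [ 0.5186 -0.1145] red [ 0.6474 -0.1319] 0.13 [267.17602682  70.875943  ] (267.5555419921875, 70.58333587646484, 20.012157440185547) ang -7.692354368465076
arrow 396 [224.12626263  67.6540404 ] [ 0.7043 -0.1362] ang -6.66219144059326 linedir 13.362379 tip r 0.16291732110562882
red-arrow deg -1.0301629278718165
```

View pics/c3.png

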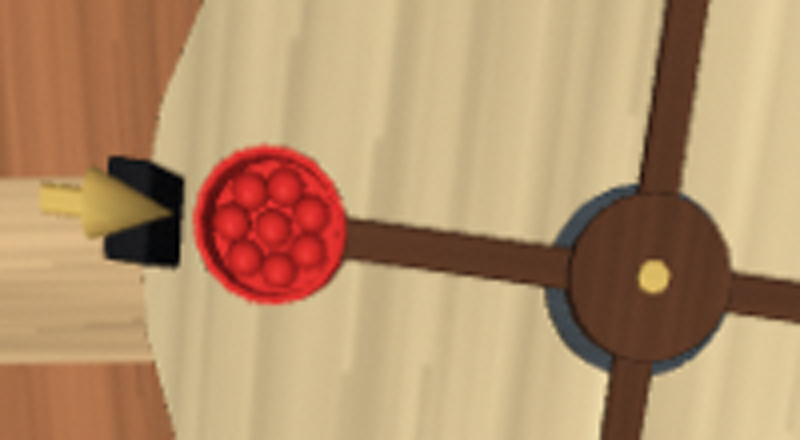

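The crop shows the arrow at (174,212), the red cup at (270,224) and the spindle at (653,277) on one line. Red measures -7.7° against -7.8° for the arrow. The arm is clear, so I'm handing in.

```bash
python3 -c "
from cell import r
r.pause(0.3);print(r.hand_in())"
```

```text
the job is handed in; nothing more can be done
None
```

I turned the carousel with two gentle fingertip pushes, and the red cup now rests about 0.1° from the arrow by my camera measurement. The arm touched only the spokes and was clear when I handed the job in at about 22 s.

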